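# Hang the paint cabinet's lift-off door

### The arm

A 7-joint arm with a two-finger parallel gripper is mounted at the origin on the work surface. World frame = base frame: x ahead of the robot, y to its left, z up, the work surface at z = 0. Lengths are in m, angles in rad, forces in N, time in s.
With the tool pointing down it reaches from about 0.4 to 0.85 m from the base axis. Payload 4.5 kg.
Tool frame: the origin (TCP) lies where the fingers leave the gripper's body, on its centre line; the fingertips stand 64 mm ahead of it and the grasp point (between the pads) lies 45 mm ahead of it; z points along the fingers, y is the line along which they close (so a half turn about z gives the same grasp; the last joint's range is limited). The gripper opens to 88 mm and grips with 3 to 60 N. Pads are 18 mm wide; open, the fingers measure 123 mm over their backs; the gripper's body (75 mm by 187 mm) begins 45 mm behind the grasp point.
Start: joints at [1.181, 0.689, -0.195, 1.565, 0.157, 0.902, -0.215], TCP at [0.257, -0.57, 0.303] pointing down, gripper open.
Joint ranges: [-3.01, 3.01], [-0.46, 2.08], [-1.47, 1.51], [0.13, 2.56], [-1, 4.14], [0.04, 2.09], [-2.66, 2.66]. Speed limits (rad/s): [2.57, 2.57, 3.14, 3.14, 3.14, 3.14, 3.14].

### API

Orientations are given as a unit quaternion [x, y, z, w].
In Python, from plant import r gives the robot as it stands.
- The arm moves only by the tool play_rows, never from a script. Its arguments are lists of equal length, an entry for each row: "translation": the shift along the tool's x, y, z in m, a list of three; "delta_rot": the turn, a rotation vector about the tool's x, y, z in degrees, a list of three; "grip": the opening, from -1 (shut) to 1 (fully open). In form: {"translation": [[x, y, z], ...], "delta_rot": [[rx, ry, rz], ...], "grip": [grip, ...]}. A call has 1 to 20 rows; each row shifts and turns the commanded pose from where the row before left it, along the tool's axes as they then stand; what a row does not reach is not made up. A row lasts 1/8 s, in which the tool goes at most 62.5 mm and 10.7 degrees, less where a joint would pass 70% of its speed; a pose out of reach is approached as far as the arm can. A call with a gripper value outside its range is refused whole. The fingers move at their own pace and stop on an object; "squeeze" is the grip in N (left out, the last holds). Time passes only in rows, so rows that do not move let the fingers close. It gives the time, the measured TCP pose, the force, the opening and the grip force at its end, in the units of the state.
- r.get_state(): the state, without advancing time (a new reading comes with each control period).
- r.snapshot(name): name is "side" or "top"; returns the picture (420x560x3 uint8, blue, green, red); there is no depth.
- r.get_calibration(name): a dict with "intrinsics" (3x3 intrinsics, pixels), "k1" (the pictures are not rectified: a ray, as slopes to the right and down, at radius r is drawn at 1 + k1 r^2 times it, then the intrinsics apply), "eye" and "rotation" of the camera in the world. Camera axes: x right, y up, looking along -z (the intrinsics and any distortion apply to the point x, -y, -z); pixel columns grow to the right and rows downward; lengths in m; the calibration is good to about 2 mm. A picture is of the moment at which its call begins. get_calibration takes no time and is no camera call.
- r.finish_job(): hands the job in; it is judged then, once.
Trained networks look in the newest picture that a camera, given by its name, has taken for a name from the list of things; names that differ only in an ending like _2 or _b are one class to them, and where a whole thing is asked for, a point or a joint stands for the part that bears it (a point fixed in the world has none). Each returns a list of dicts, best first, with "confidence" (0 to 1); they miss things now and then, are a little off and sometimes report something else, mostly with a low value. They report only what shows in the picture. A call takes as long as a camera call.
- r.look_for(camera, target): "point" ([x, y, z] in m, in world coordinates, good to about 4 mm: the middle of the surface that is visible of it).
- r.silhouettes(camera, target): "pixels" (420x560 bool, what is visible of it).
The state is a dict: "clock": time; "q": joint angles; "qd": joint speeds; "joint_torque": joint torques, N m; "tool_pos": TCP position; "eef_rot": TCP orientation; "contact_force": force on the tool from outside, world axes, zero at the start; "moment": the same for the moment, N m; "opening": opening from 0.0 (shut) to 1.0 (fully open); "finger_force": force on a finger pad.
Only numpy, scipy, OpenCV 4.12 (cv2) and the standard library are available. Lean on these libraries where they do the work, as an engineer would, in place of code of your own. Each camera call takes 0.05 s, during which the arm holds its last target. There are 200 camera calls.

### The job

The little paint cabinet's lift-off door is standing in the drying rack: lift it out, hold it standing open in front of the cabinet and lower it so that both hinge barrels drop fully home on the two upright pins at once, feeling gently for the pins and never forcing it. Then push the door shut against its stops, let go and leave everything else on the table where it is.

Things in the scene. Friction and masses are not known exactly. Their poses are not given: they have to be found in the camera images.
- cabinet: Fixed open-fronted plywood box with paint tubes inside, 130 deep (x) x 180 wide (y) x 180 high. Origin: centre of its underside, on the table. Its open front faces its own +x (away from the robot), front plane at x +65. A steel hinge strip (4 thick, 24 wide, 125 high) is screwed to the front near y +65 and carries two lugs with upright pins, see the two nominal points
- hinge_nominal (a point): Fixed to the cabinet at x +80, y +65, height 45 mm, axes as the cabinet's: nominal lower pin axis at the lower lug's top; the home place of the door's origin. BUT the strip is screwed through slots: both pins sit together up to 9 mm either side of nominal along the cabinet's y (not x or z). This offset is not reported: find it by feel or by eye. The strip stays put under load
- upper_nominal (a point): Same for the upper pin: 85 mm above, height 130 mm. Each lug is 16 wide (y), 6 thick, reaching out to x +88; each pin is 8 diameter, 18 high above the lug, square-ended. Both pins stand on one vertical line, tips at heights 63 and 148. The upper lug bars the way from above: bring the door in from the front (along -x) with the barrels just above the pin tips
- stops (a point): Fixed to the cabinet at x +74, y -73, height 90: face of two rubber stops, 16 square at heights 40 and 140, that hold the shut door's inner face parallel to the front
- door: Loose upright plywood door, 0.18 to 0.29 kg. Origin: on the hinge axis (own z, up) at the lower barrel's lower mouth. Panel 12 thick (x -6 to 6), 140 wide (y -152 to -12), 160 high (z -30 to 130). Knob of 20 diameter on the outer (+x) face at y -135, z 50, out to x 23. Hung and shut, its axes are parallel to the cabinet's; it opens by + rotation about z (at +90 degrees it points along cabinet +x)
- barrel_upper (a point): Lower mouth of the upper barrel, on the door's hinge axis at z 85. The two steel barrels have outer diameter 18, a straight through hole of 10, and are 22 long: door z 0 to 22 and 85 to 107. Hung, they rest on the lugs and the door swings freely
- door_grip (a point): Good grip point: top edge of the panel (door y -50, z 130), gripped from above across the thickness (door x). Fingertips may reach 35 mm below the edge. With a firm grip here the door does not pivot between the fingers while a barrel presses on a pin with up to about 6 N
- door_edge (a point): Middle of the door's free (swinging) edge: door y -152, z 50. Axes as the door's
- rack: Fixed wooden drying rack, 110 x 110, 40 high, with upright rails along its y. Origin: centre of underside. The door stands in the middle slot (along y at x 0; 15 wide, floor at height 10), panel bottom 10 mm above the table; outer slots are empty. Lift the door straight up by more than 30 mm to clear it
- disc: Loose round wooden board, 150 diameter, 9 thick, lying flat; leave alone. Origin: centre of underside
- cup: Loose paper cup, 64 diameter, 65 high, standing; leave alone. Origin: centre of underside
- tube: Loose paint tube lying flat, 90 x 30 x 16; leave alone. Origin: centre of underside of its body

How it is judged:
By the outcome, as a careful person would: the job done as asked, in the order asked, and still so for the second after the job is handed in, with the robot touching nothing.
It also fails if it takes over 72 s, if anything falls off the work surface, if the arm or the gripper's body presses on something with over 40 N, if the wrist force passes 120 N, or if a joint passes its speed limit or range.

## Working session

There is one attempt and no reset: what is moved stays moved. The work goes in short steps, Python scripts to look and compute and a tool call to move; the robot and the scene stay as the last step left them, time stands still between calls to the robot, and variables do not carry over. Pictures are saved under pics/ and viewed, at most 10 in all, crops included, and the job is handed in when it is done.

Besides the shell and the picture viewer there is one more tool, called after "Call:" as a command line: name --argument value ..., lists and objects as JSON in quotes. play_rows: Moves the arm, as the interface text tells. Its arguments: {"type":"object","properties":{"translation":{"type":"array","items":{"type":"array","items":{"type":"number"}}},"delta_rot":{"type":"array","items":{"type":"array","items":{"type":"number"}}},"grip":{"type":"array","items":{"type":"number"}},"squeeze":{"type":"number"}},"required":["translation","delta_rot","grip"]}

```bash
mkdir -p pics; ls; python3 - <<'E'
from plant import r
import cv2,numpy as np
for c in ("side","top"):
    cv2.imwrite(f"pics/{c}0.png",r.snapshot(c))
    k=r.get_calibration(c);print(c,{a:np.round(b,4).tolist() for a,b in k.items()})
    for t in ("cabinet","door","rack","disc","cup","tube","hinge_nominal","door_grip","door_edge"):
        try: print(t,[(np.round(d["point"],4).tolist(),round(d["confidence"],2)) for d in r.look_for(c,t)[:2]])
        except Exception as e: print(t,e)
s=r.get_state();print({a:np.round(b,3).tolist() for a,b in s.items()})
E
```

```text
pics
side {'intrinsics': [[466.1632, 0.0, 276.4966], [0.0, 466.1632, 203.932], [0.0, 0.0, 1.0]], 'k1': -0.1196, 'eye': [0.4097, 0.6438, 0.8407], 'rotation': [-0.0377, 0.3551, 0.9303, -0.0834]}
cabinet [([0.5348, -0.0896, 0.1699], 0.76)]
door [([0.4607, 0.2421, 0.122], 0.68)]
rack [([0.4786, 0.2523, 0.0307], 0.74)]
disc [([0.6875, 0.0011, 0.0089], 0.69)]
cup [([0.4304, -0.0054, 0.0468], 0.61)]
tube [([0.5106, -0.0034, 0.0173], 0.94)]
hinge_nominal [([0.5321, -0.093, 0.167], 0.56)]
door_grip [([0.4547, 0.2436, 0.1215], 0.76), ([0.4783, 0.2557, 0.0294], 0.53)]
door_edge [([0.4557, 0.2418, 0.1235], 0.9)]
top {'intrinsics': [[474.7388, 0.0, 273.6778], [0.0, 474.7388, 208.1165], [0.0, 0.0, 1.0]], 'k1': -0.0982, 'eye': [0.3818, 0.0215, 1.1038], 'rotation': [-0.0595, 0.0543, 0.7086, -0.701]}
cabinet [([0.5335, -0.1586, 0.1787], 0.77)]
door [([0.4526, 0.2331, 0.1385], 0.94)]
rack [([0.4511, 0.2142, 0.0382], 0.57)]
disc [([0.6894, 0.0008, 0.01], 0.9)]
cup [([0.4289, 0.001, 0.0114], 0.96)]
tube [([0.5103, -0.0084, 0.014], 0.7), ([0.4538, 0.2324, 0.1392], 0.34)]
hinge_nominal [([0.5313, -0.1578, 0.1778], 0.87)]
door_grip [([0.4539, 0.2332, 0.1401], 0.56)]
door_edge [([0.4545, 0.2305, 0.1319], 0.96)]
{'clock': 1.0, 'q': [1.181, 0.689, -0.195, 1.565, 0.157, 0.903, -0.215], 'qd': [0.002, 0.001, -0.0, 0.001, -0.0, 0.001, 0.002], 'joint_torque': [-0.001, -52.751, -1.267, -15.375, -0.052, -0.001, 0.0], 'tool_pos': [0.257, -0.57, 0.303], 'eef_rot': [0.978, 0.21, 0.0, 0.0], 'contact_force': [0.886, -0.472, -0.491], 'moment': [0.025, 0.014, -0.0], 'finger_force': 0.0, 'opening': 1.002}
```

View pictures.

View pics/side0.png

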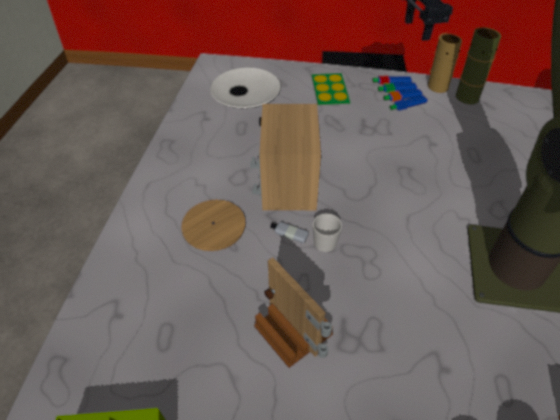

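View pics/top0.png

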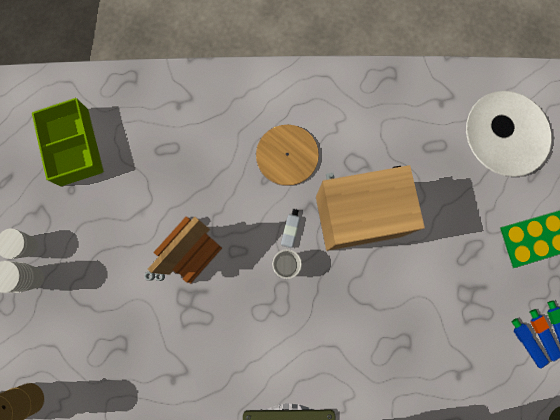

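```bash
cat > h.py <<'E'
import numpy as np,cv2
from scipy.spatial.transform import Rotation as R
from scipy.optimize import minimize
from plant import r
CAL={c:r.get_calibration(c) for c in("side","top")}
def proj(c,P):
    k=CAL[c];p=R.from_quat(k["rotation"]).inv().apply(np.atleast_2d(P)-k["eye"])
    s=np.c_[p[:,0],-p[:,1]]/-p[:,2:];s=s*(1+k["k1"]*(s**2).sum(1,keepdims=True))
    K=np.array(k["intrinsics"]);return s*[K[0,0],K[1,1]]+K[:2,2]
def back(c,uv,z):
    k=CAL[c];K=np.array(k["intrinsics"]);d=(np.asarray(uv,float)-K[:2,2])/[K[0,0],K[1,1]];s=d.copy()
    for _ in range(20): s=d/(1+k["k1"]*(s@s))
    v=R.from_quat(k["rotation"]).apply([s[0],-s[1],-1]);e=np.array(k["eye"]);return e+v*(z-e[2])/v[2]
def T(x,y,yaw,P,z=0): 
    c,s=np.cos(yaw),np.sin(yaw);P=np.atleast_2d(P);return np.c_[x+c*P[:,0]-s*P[:,1],y+s*P[:,0]+c*P[:,1],P[:,2]+z]
def box(x0,x1,y0,y1,z0,z1): return np.array([[a,b,c] for a in(x0,x1) for b in(y0,y1) for c in(z0,z1)])
def mask(c,parts,S=4):
    m=np.zeros((420*S,560*S),np.uint8)
    for P in parts: cv2.fillConvexPoly(m,cv2.convexHull(np.round((proj(c,P)+.5)*S).astype(np.int32)),1)
    return cv2.resize(m.astype(np.float32),(560,420),interpolation=cv2.INTER_AREA)
CABX=[box(-.065,.065,-.09,.09,0,.18)]
a=np.linspace(0,2*np.pi,13)
cyl=lambda z0,z1:np.array([[.009*np.cos(t),.009*np.sin(t),z] for t in a for z in(z0,z1)])
DOOR=[box(-.006,.006,-.152,-.012,-.03,.13),cyl(0,.022),cyl(.085,.107),np.array([[x,-.135+.01*np.cos(t),.05+.01*np.sin(t)] for t in a for x in(.006,.023)])]
def fit(sil,parts,x0,z=0,ign=None):
    def f(p):
        e=0
        for c,s in sil.items():
            d=np.abs(mask(c,[T(p[0],p[1],p[2],P,z) for P in parts])-s)
            if ign: d=d*(1-ign[c])
            e+=d.sum()
        return e
    o=minimize(f,x0,method="Nelder-Mead",options=dict(initial_simplex=np.array([x0]+[np.array(x0)+d for d in([.008,0,0],[0,.008,0],[0,0,.08])]),xatol=1e-4,fatol=.5,maxiter=150))
    return o.x,o.fun
E
python3 - <<'E'
from h import *
sil={};rk={}
I={}
for c in CAL:
    I[c]=r.snapshot(c);cv2.imwrite(f"pics/{c}_raw1.png",I[c])
S={t:{c:r.silhouettes(c,t)[0]["pixels"].astype(np.float32) for c in CAL} for t in("cabinet","door","rack")}
for t in S: print(t,[int(m.sum()) for m in S[t].values()])
for cs in(["side","top"],["side"],["top"]):
    print(cs,"cab",fit({c:S["cabinet"][c] for c in cs},CABX,[.54,-.16,.2]))
    print("door",fit({c:S["door"][c] for c in cs},DOOR,[.41,.29,.86],.04,S["rack"]))
np.savez("S.npz",**{t+c:S[t][c] for t in S for c in CAL})
def crop(c,u,v,w,h,n): return cv2.resize(I[c][v:v+h,u:u+w],None,fx=n,fy=n,interpolation=cv2.INTER_CUBIC)
cv2.imwrite("pics/crops.png",np.vstack([np.hstack([crop("top",310,155,50,36,8),crop("side",240,165,50,36,8)]),np.hstack([crop("top",135,200,100,72,4),crop("side",245,250,100,72,4).copy()])]))
E
```

```text
cabinet [6361, 6937]
door [2857, 1483]
rack [1765, 1431]
['side', 'top'] cab (array([ 0.53897969, -0.169069  ,  0.17656218]), np.float64(478.9375))
door (array([0.40227207, 0.28403143, 0.83615695]), np.float64(203.75))
['side'] cab (array([ 0.53804598, -0.16955758,  0.1632833 ]), np.float64(297.375))
door (array([0.40267268, 0.28298459, 0.83610226]), np.float64(116.875))
['top'] cab (array([ 0.53928683, -0.16886588,  0.17916734]), np.float64(156.375))
door (array([0.40253768, 0.28450971, 0.85271319]), np.float64(61.75))
```

View pics/crops.png

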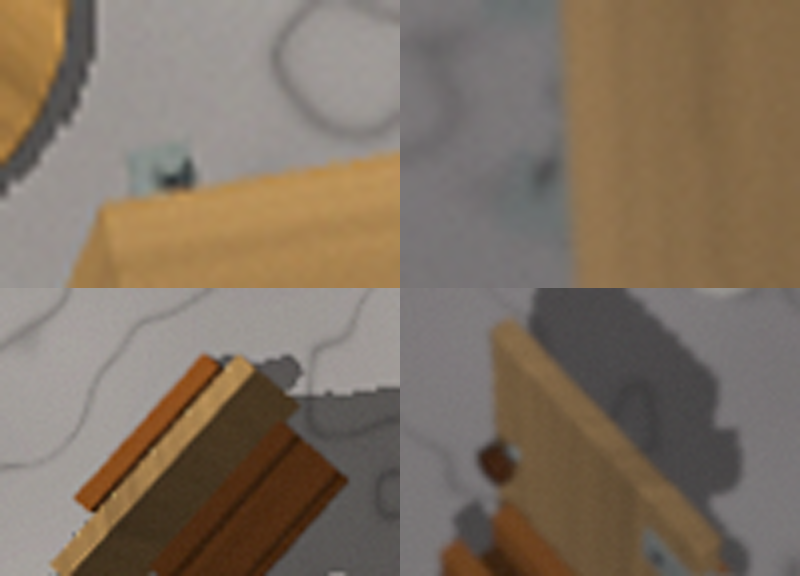

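```bash
python3 - <<'E'
from h import *
S=np.load("S.npz");sil={};ds={}
k=np.ones((9,9))
for c in CAL:
    I=cv2.imread(f"pics/{c}_raw1.png");s=cv2.cvtColor(I,cv2.COLOR_BGR2HSV)[...,1].astype(np.float32)
    near=cv2.dilate(S["cabinet"+c],k)
    v=np.median(s[S["cabinet"+c]>0]);b=np.median(s[(near>0)&(cv2.dilate(S["cabinet"+c],np.ones((5,5)))==0)]);print(c,v,b)
    sil[c]=np.clip((s-b)/(v-b)*1.4-.2,0,1)*near
for cs in(["side","top"],["side"],["top"]):
    p,f=fit({c:sil[c] for c in cs},CABX,[.539,-.169,.175]);print(cs,np.round(p,4),f)
    C,s_=np.cos(p[2]),np.sin(p[2])
    for uv in((10/1,0),):
        for cx,cy in((126,146),(193,140),(160,143),(168,165),(180,172)):
            w=back("top",[310+(cx+.5)/8-.5,155+(cy+.5)/8-.5],.13)[:2]-p[:2]
            print((cx,cy),np.round([C*w[0]+s_*w[1],-s_*w[0]+C*w[1]],4))
    print("proj pin tip nominal (crop top/side)",[( (proj(c,T(*p,[[.08,.065,.148],[.08,.065,.13]]))-o+.5)*8).round().tolist() for c,o in(("top",[310,155]),("side",[240,165]))])
E
```

```text
side 116.0 8.0
top 134.0 13.5
['side', 'top'] [ 0.5387 -0.1695  0.1734] 191.57455444335938
(126, 146) [0.0896 0.0736]
(193, 140) [0.0879 0.0559]
(160, 143) [0.0887 0.0647]
(168, 165) [0.0825 0.0638]
(180, 172) [0.0801 0.0611]
proj pin tip nominal (crop top/side) [[[174.0, 160.0], [166.0, 176.0]], [[107.0, -60.0], [110.0, -12.0]]]
['side'] [ 0.5384 -0.1697  0.1723] 108.42037200927734
(126, 146) [0.0899 0.0738]
(193, 140) [0.0882 0.0561]
(160, 143) [0.089  0.0649]
(168, 165) [0.0828 0.064 ]
(180, 172) [0.0804 0.0613]
proj pin tip nominal (crop top/side) [[[175.0, 161.0], [167.0, 176.0]], [[108.0, -60.0], [111.0, -13.0]]]
['top'] [ 0.5393 -0.1695  0.1699] 65.69393157958984
(126, 146) [0.0887 0.074 ]
(193, 140) [0.0871 0.0563]
(160, 143) [0.0879 0.065 ]
(168, 165) [0.0817 0.0641]
(180, 172) [0.0793 0.0614]
proj pin tip nominal (crop top/side) [[[174.0, 156.0], [166.0, 172.0]], [[104.0, -61.0], [107.0, -13.0]]]
```

Call:
play_rows --translation '[[0.037,-0.024,-0.003],[0.037,-0.024,-0.003],[0.037,-0.024,-0.003],[0.037,-0.024,-0.003],[0.037,-0.024,-0.003],[0.037,-0.024,-0.003],[0.037,-0.024,-0.003],[0.037,-0.024,-0.003],[0.037,-0.024,-0.003],[0.037,-0.024,-0.003],[0.013,-0.043,0],[0.013,-0.043,0],[0.013,-0.043,0],[0.013,-0.043,0],[0.013,-0.043,0],[0.013,-0.043,0],[0.013,-0.043,0],[0.013,-0.043,0],[0.013,-0.043,0],[0.013,-0.043,0]]' --delta_rot '[[0,0,0],[0,0,0],[0,0,0],[0,0,0],[0,0,0],[0,0,0],[0,0,0],[0,0,0],[0,0,0],[0,0,0],[0,0,0],[0,0,0],[0,0,0],[0,0,0],[0,0,0],[0,0,0],[0,0,0],[0,0,0],[0,0,0],[0,0,0]]' --grip '[1,1,1,1,1,1,1,1,1,1,1,1,1,1,1,1,1,1,1,1]'

```text
clock: 3.9
tool_pos: [0.437, 0.2481, 0.3329]
eef_rot: [0.978, 0.21, 0.0, -0.0]
contact_force: [0.1, 0.0, -0.2]
opening: 1.002
finger_force: 0.0
```

Call:
play_rows --translation '[[0,0,0],[0,0,0],[0,0,0],[0,0,0],[0,0,0],[0,0,0],[0,0,0],[0,0,0],[0,0,0],[0,0,0],[0,0,0],[0,0,0],[0,0,0]]' --delta_rot '[[0,0,-10.3],[0,0,-10.3],[0,0,-10.3],[0,0,-10.3],[0,0,-10.3],[0,0,-10.3],[0,0,-10.3],[0,0,-10.3],[0,0,-10.3],[0,0,-10.3],[0,0,-10.3],[0,0,-0.5],[0,0,0]]' --grip '[0,0,0,0,0,0,0,0,0,0,0,0,0]'

```text
clock: 5.52
tool_pos: [0.4374, 0.2466, 0.3327]
eef_rot: [0.359, 0.933, 0.0, 0.0]
contact_force: [-0.5, -0.3, -1.0]
opening: 0.501
finger_force: 0.0
```

Call:
play_rows --translation '[[0.001,0.004,0.02],[0,0,0.027],[0,0,0.027],[0,0,0.025],[0,0,0.02],[0,0,0.01],[0,0,0],[0,0,0],[0,0,0],[0,0,0],[0,0,0],[0,0,0]]' --delta_rot '[[0,0,0],[0,0,0],[0,0,0],[0,0,0],[0,0,0],[0,0,0],[0,0,0],[0,0,0],[0,0,0],[0,0,0],[0,0,0],[0,0,0]]' --grip '[0,0,0,0,0,0,0,-1,-1,-1,-1,-1]' --squeeze 45

```text
clock: 7.02
tool_pos: [0.4393, 0.2503, 0.204]
eef_rot: [0.358, 0.934, 0.0, 0.0]
contact_force: [-0.4, -1.0, 3.8]
opening: 0.13
finger_force: 45.0
```

Call:
play_rows --translation '[[0,0,-0.005],[0,0,-0.01],[0,0,-0.02],[0,0,-0.02],[0,0,-0.02],[0,0,-0.025],[0,0,-0.025],[0,0,-0.01],[0,0,0],[0,0,0]]' --delta_rot '[[0,0,0],[0,0,0],[0,0,0],[0,0,0],[0,0,0],[0,0,0],[0,0,0],[0,0,0],[0,0,0],[0,0,0]]' --grip '[-1,-1,-1,-1,-1,-1,-1,-1,-1,-1]'

```text
clock: 8.28
tool_pos: [0.4389, 0.2498, 0.3378]
eef_rot: [0.358, 0.934, -0.001, -0.0]
contact_force: [-1.0, -0.9, -2.1]
opening: 0.131
finger_force: 45.0
```

Call:
play_rows --translation '[[-0.015,-0.002,0],[-0.03,-0.004,0],[-0.036,-0.005,0],[-0.036,-0.005,0],[-0.036,-0.005,0],[-0.036,-0.005,0],[-0.036,-0.005,0],[-0.036,-0.005,0],[-0.036,-0.005,0],[-0.036,-0.005,0],[-0.036,-0.005,0],[-0.03,-0.005,0],[-0.02,-0.003,0],[-0.009,-0.002,0],[0,0,0],[0,0,0],[0,0,0],[0,0,0],[0,0,0],[0,0,0]]' --delta_rot '[[0,0,0],[0,0,0],[0,0,0],[0,0,0],[0,0,0],[0,0,0],[0,0,0],[0,0,0],[0,0,0],[0,0,0],[0,0,0],[0,0,0],[0,0,0],[0,0,0],[0,0,-8],[0,0,-10],[0,0,-10],[0,0,-9],[0,0,-5.1],[0,0,0]]' --grip '[-1,-1,-1,-1,-1,-1,-1,-1,-1,-1,-1,-1,-1,-1,-1,-1,-1,-1,-1,-1]'

```text
clock: 10.78
tool_pos: [0.7165, -0.0812, 0.3381]
eef_rot: [-0.001, 1.0, 0.0, -0.001]
contact_force: [-0.4, 0.3, -1.3]
opening: 0.13
finger_force: 45.0
```

```bash
python3 - <<'E'
from h import *
I={c:r.snapshot(c) for c in CAL};s=r.get_state();print(s["tool_pos"],s["eef_rot"],s["contact_force"])
for c in I: cv2.imwrite(f"pics/{c}_2.png",I[c])
for c in CAL:
    try: print(c,[(np.round(d["point"],4).tolist(),d["confidence"]) for d in r.look_for(c,"door")])
    except Exception as e: print(e)
cv2.imwrite("pics/pair2.png",np.hstack([cv2.resize(I["side"][60:320,180:400],(440,520)),cv2.resize(I["top"][80:262,260:386],(360,520))]))
E
```

```text
[ 0.71668579 -0.08107954  0.33838853] [-9.64486967e-04  9.99999462e-01 -9.76019686e-05 -3.69660256e-04] [ 0.20024567  0.26090786 -2.79856845]
side [([0.741, -0.0717, 0.2252], 0.68)]
top [([0.6815, -0.0775, 0.2687], 0.7), ([0.4283, 0.0041, 0.0082], 0.33)]
```

View pics/pair2.png

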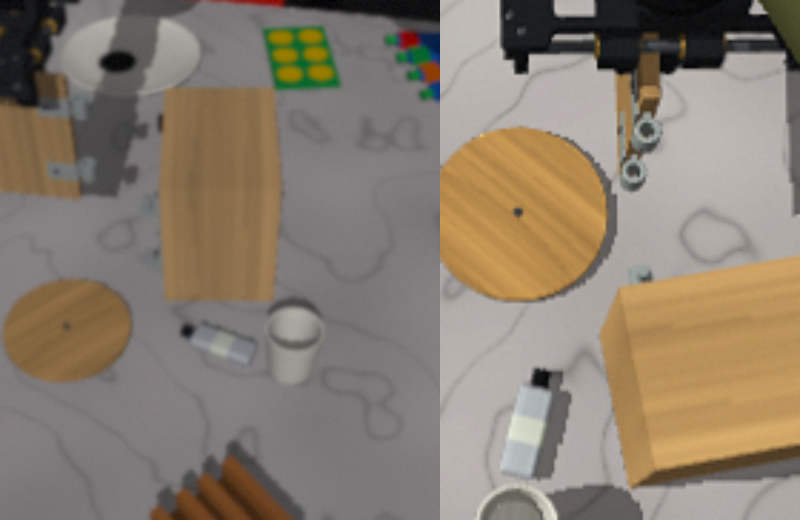

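```bash
python3 - <<'E'
from h import *
o=np.array([.7167-.05,-.0811,.3384-.164])
for z in(.107,.022): print("barrel top pred",proj("top",o+[0,0,z]).round(2))
print("meas",332.5,125.2,"back",back("top",[332.5,125.2],o[2]+.107).round(4)); u=[260+(632-440.5+.5)/2.857-.5,80+173.5/2.857-.5];print(u,back("top",u,o[2]+.022).round(4),o)
I=cv2.imread("pics/top_2.png")
a=cv2.resize(I[108:148,312:352],None,fx=10,fy=10,interpolation=cv2.INTER_CUBIC);b=cv2.resize(I[160:200,312:352],None,fx=10,fy=10,interpolation=cv2.INTER_CUBIC)
def mark(m,p,o,col): p=(np.array(p).ravel()-o+.5)*10; cv2.drawMarker(m,tuple(int(x) for x in p),col,0,12,1)
for z in(.107,.022): mark(a,proj("top",o+[0,0,z]),[312,108],(0,0,255))
p=[.5388,-.1695,.172]
mark(b,proj("top",T(*p,[[.08,.065,.148]])),[312,160],(0,0,255))
for q in([.088,.057,.13],[.088,.073,.13],[.08,.065,.13]): mark(b,proj("top",T(*p,[q])),[312,160],(0,255,0))
cv2.imwrite("pics/z3.png",np.hstack([a,b]))
E
```

```text
barrel top pred [[332.4  125.15]]
barrel top pred [[327.58 139.32]]
meas 332.5 125.2 back [ 0.6666 -0.0813  0.2814]
[326.70336016800843, 140.22803640182008] [ 0.6648 -0.0793  0.1964] [ 0.6667 -0.0811  0.1744]
```

View pics/z3.png

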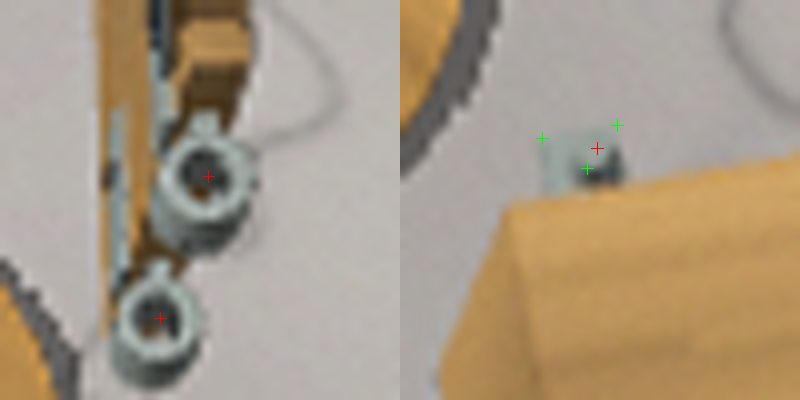

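Call:
play_rows --translation '[[0,0,0.01],[0,0,0.02],[0,0,0.025],[0,0,0.025],[0,0,0.015],[0,0,0.009],[0,0,0],[0.005,-0.001,0],[0.01,-0.002,0],[0.01,-0.002,0],[0.01,-0.002,0],[0.01,-0.002,0],[0.01,-0.002,0],[0.005,0,0],[0,0,0],[0,0,0]]' --delta_rot '[[0,0,0],[0,0,0],[0,0,0],[0,0,0],[0,0,0],[0,0,0],[0,0,0],[0,0,0],[0,0,0],[0,0,0],[0,0,0],[0,0,0],[0,0,0],[0,0,0],[0,0,0],[0,0,0]]' --grip '[-1,-1,-1,-1,-1,-1,-1,-1,-1,-1,-1,-1,-1,-1,-1,-1]'

```text
clock: 12.98
tool_pos: [0.6573, -0.0921, 0.2348]
eef_rot: [-0.002, 1.0, 0.0, 0.0]
contact_force: [-1.0, 0.4, -2.1]
opening: 0.133
finger_force: 45.0
```

```bash
python3 - <<'E'
from h import *
s=r.get_state();print(s["tool_pos"],s["eef_rot"],s["contact_force"])
I={c:r.snapshot(c) for c in CAL}
for c in I: cv2.imwrite(f"pics/{c}_4.png",I[c])
o=np.array(s["tool_pos"])+[-.05,0,-.164];print(o)
p=[.5388,-.1695,.172]
out=[]
for c in I:
    P=np.vstack([o+[0,0,.107],o+[0,0,.085],T(*p,[[.08,.065,.148]])[0]]);q=proj(c,P);b=q[0].astype(int)-20
    m=cv2.resize(I[c][b[1]:b[1]+40,b[0]:b[0]+40],None,fx=10,fy=10,interpolation=cv2.INTER_CUBIC)
    for x,col in zip(q,((0,0,255),(255,0,255),(0,255,0))): cv2.drawMarker(m,tuple(int(v) for v in (x-b+.5)*10),col,0,12,1)
    out.append(m)
cv2.imwrite("pics/z5.png",np.hstack(out))
E
```

```text
[ 0.65731239 -0.09206982  0.23480936] [-1.60833758e-03  9.99998652e-01  1.00736768e-04  3.15981590e-04] [-0.9577892   0.38347797 -2.14847605]
[ 0.60731239 -0.09206982  0.07080936]
```

View pics/z5.png

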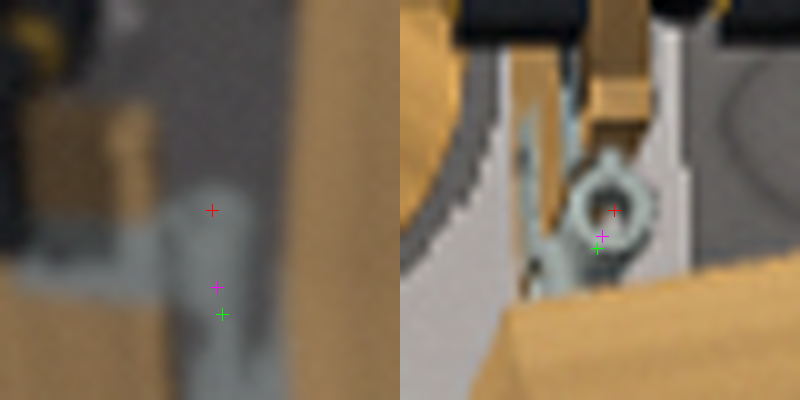

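Call:
play_rows --translation '[[0.001,0,0.002],[0,0,0.002],[0,0,0.002],[0,0,0.001],[0,0,0.001],[0,0,0.001],[0,0,0]]' --delta_rot '[[0,0,0],[0,0,0],[0,0,0],[0,0,0],[0,0,0],[0,0,0],[0,0,0]]' --grip '[-1,-1,-1,-1,-1,-1,-1]'

```text
clock: 13.95
tool_pos: [0.6559, -0.0923, 0.2257]
eef_rot: [-0.002, 1.0, -0.0, -0.0]
contact_force: [-0.4, 0.2, -3.0]
opening: 0.132
finger_force: 45.0
```

Call:
play_rows --translation '[[0,0,0.001],[0,0,0.001],[0,0,0.001],[0,0,0]]' --delta_rot '[[0,0,0],[0,0,0],[0,0,0],[0,0,0]]' --grip '[-1,-1,-1,-1]'

```text
clock: 14.45
tool_pos: [0.6559, -0.0922, 0.2226]
eef_rot: [-0.002, 1.0, 0.0, -0.0]
contact_force: [-0.1, -0.4, -2.6]
opening: 0.13
finger_force: 45.0
```

Call:
play_rows --translation '[[0,0,0.001],[0,0,0.001],[0,0,0.001],[0,0,0.001],[0,0,0.001],[0,0,0]]' --delta_rot '[[0,0,0],[0,0,0],[0,0,0],[0,0,0],[0,0,0],[0,0,0]]' --grip '[-1,-1,-1,-1,-1,-1]'

```text
clock: 15.2
tool_pos: [0.6559, -0.0922, 0.2176]
eef_rot: [-0.002, 1.0, -0.0, -0.0]
contact_force: [0.8, -0.9, -1.4]
opening: 0.133
finger_force: 45.0
```

Call:
play_rows --translation '[[0,0,0.001],[0,0,0.001],[0,0,0.001],[0,0,0.001],[0,0,0.001],[0,0,0.001],[0,0,0.001],[0,0,0]]' --delta_rot '[[0,0,0],[0,0,0],[0,0,0],[0,0,0],[0,0,0],[0,0,0],[0,0,0],[0,0,0]]' --grip '[-1,-1,-1,-1,-1,-1,-1,-1]'

```text
clock: 16.2
tool_pos: [0.6559, -0.0922, 0.2106]
eef_rot: [-0.002, 1.0, -0.0, -0.0]
contact_force: [-0.2, 0.0, -2.4]
opening: 0.132
finger_force: 45.0
```

Call:
play_rows --translation '[[0,0,0.0005],[0,0,0.0005],[0,0,0.0005],[0,0,0]]' --delta_rot '[[0,0,0],[0,0,0],[0,0,0],[0,0,0]]' --grip '[-1,-1,-1,-1]'

```text
clock: 16.7
tool_pos: [0.6559, -0.0923, 0.2092]
eef_rot: [-0.002, 1.0, -0.0, -0.0]
contact_force: [0.4, 0.3, -2.0]
opening: 0.131
finger_force: 45.0
```

Call:
play_rows --translation '[[0,0,0.0005],[0,0,0.0005],[0,0,0]]' --delta_rot '[[0,0,0],[0,0,0],[0,0,0]]' --grip '[-1,-1,-1]'

```text
clock: 17.08
tool_pos: [0.6562, -0.0922, 0.2088]
eef_rot: [-0.002, 1.0, -0.0, 0.0]
contact_force: [-0.5, -0.2, 2.5]
opening: 0.134
finger_force: 45.0
```

Call:
play_rows --translation '[[0,0,-0.0005],[0,0,0],[0,0,0],[0,0,0],[0,0,0],[0,0,-0.01],[0,0,-0.02],[0,0,-0.02],[0,0,-0.03],[0,0,-0.02],[0,0,-0.01],[0,0,0]]' --delta_rot '[[0,0,0],[0,0,0],[0,0,0],[0,0,0],[0,0,0],[0,0,0],[0,0,0],[0,0,0],[0,0,0],[0,0,0],[0,0,0],[0,0,0]]' --grip '[-1,-0.4,-0.3,-0.3,-0.3,-0.3,-0.3,-0.3,-0.3,-0.3,-0.3,-0.3]'

```text
clock: 18.58
tool_pos: [0.6561, -0.0922, 0.3193]
eef_rot: [-0.002, 1.0, -0.0, 0.0]
contact_force: [0.0, 0.6, 0.3]
opening: 0.351
finger_force: 0.0
```

```bash
python3 - <<'E'
from h import *
s=r.get_state();print(s["tool_pos"],s["eef_rot"],s["contact_force"],s["opening"])
I={c:r.snapshot(c) for c in CAL}
for c in CAL: 
    for t in("door","door_edge"): print(c,t,[(np.round(d["point"],4).tolist(),d["confidence"]) for d in r.look_for(c,t)[:1]])
cv2.imwrite("pics/pair6.png",np.hstack([cv2.resize(I["side"][60:280,200:360],(400,550)),cv2.resize(I["top"][80:240,260:376],(399,550))]))
E
```

```text
[ 0.65607747 -0.09222082  0.31930829] [-1.54115864e-03  9.99998699e-01 -1.24420813e-04  4.58729475e-04] [0.00432978 0.58915242 0.2582068 ] 0.3508712444396032
side door []
side door_edge [([0.6802, -0.0839, 0.1027], 0.69)]
top door [([0.6449, -0.085, 0.154], 0.57)]
top door_edge [([0.645, -0.0865, 0.1495], 0.71)]
```

View pics/pair6.png

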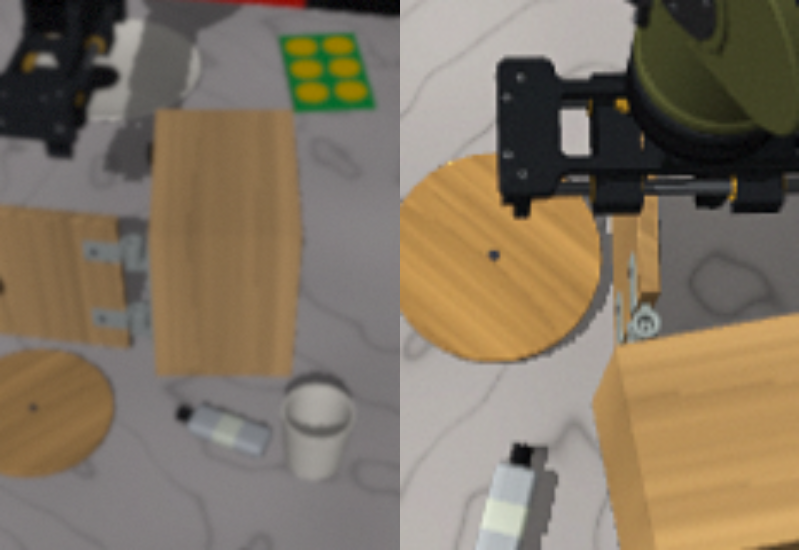

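Call:
play_rows --translation '[[-0.02,0.015,0],[-0.025,0.02,0],[-0.01,0.01,0],[0,0,0],[0,0,0.02],[0,0,0.03],[0,0,0.03],[0,0,0.025],[0,0,0.015],[0,0,0]]' --delta_rot '[[0,0,0],[0,0,0],[0,0,0],[0,0,0],[0,0,0],[0,0,0],[0,0,0],[0,0,0],[0,0,0],[0,0,0]]' --grip '[-1,-1,-1,-1,-1,-1,-1,-1,-1,-1]' --squeeze 10

```text
clock: 20.12
tool_pos: [0.7098, -0.048, 0.1971]
eef_rot: [-0.001, 1.0, -0.0, -0.001]
contact_force: [0.0, -0.2, -0.5]
opening: 0.002
finger_force: 0.0
```

Call:
play_rows --translation '[[0,-0.008,0],[0,-0.007,0],[0,-0.006,0],[-0.0014,-0.0074,0],[-0.0014,-0.0074,0],[-0.0014,-0.0074,0],[-0.0014,-0.0074,0],[-0.0014,-0.0074,0],[-0.0014,-0.0074,0],[-0.0014,-0.0074,0],[-0.0014,-0.0074,0],[-0.0014,-0.0074,0],[-0.0014,-0.0074,0],[-0.0014,-0.0074,0],[-0.0014,-0.0074,0],[-0.0014,-0.0074,0],[-0.0014,-0.0074,0],[-0.0014,-0.0074,0],[-0.0014,-0.0074,0]]' --delta_rot '[[0,0,0],[0,0,0],[0,0,0],[0,0,4],[0,0,4],[0,0,4],[0,0,4],[0,0,4],[0,0,4],[0,0,4],[0,0,4],[0,0,4],[0,0,4],[0,0,4],[0,0,4],[0,0,4],[0,0,4],[0,0,4],[0,0,4]]' --grip '[-1,-1,-1,-1,-1,-1,-1,-1,-1,-1,-1,-1,-1,-1,-1,-1,-1,-1,-1]'

```text
clock: 22.5
tool_pos: [0.6734, -0.1766, 0.1991]
eef_rot: [0.53, 0.848, 0.0, 0.0]
contact_force: [-0.5, 0.2, 0.3]
opening: 0.006
finger_force: 0.1
```

```bash
python3 - <<'E'
from h import *
s=r.get_state();print(s["tool_pos"],s["eef_rot"],s["contact_force"])
q=R.from_quat(s["eef_rot"]).as_matrix();d=np.array(s["tool_pos"])-[.6062,-.0922,0];print("tool coords",d@q, np.degrees(np.arctan2(q[1,0],q[0,0])))
I=r.snapshot("top");print(r.look_for("top","door")[:1],r.look_for("top","door_edge")[:1])
cv2.imwrite("pics/t7.png",cv2.resize(I[80:260,260:460],(600,540)))
E
```

```text
[ 0.67343558 -0.17657692  0.19913841] [5.29637075e-01 8.48224264e-01 2.20891188e-04 3.43715345e-04] [-0.46326798  0.244869    0.25908197]
tool coords [-0.10539669  0.02351957 -0.1990843 ] 116.03811315688486
[{'point': [0.6276, -0.1435, 0.1486], 'confidence': 0.65}] [{'point': [0.5301, -0.156, 0.1794], 'confidence': 0.74}]
```

View pics/t7.png

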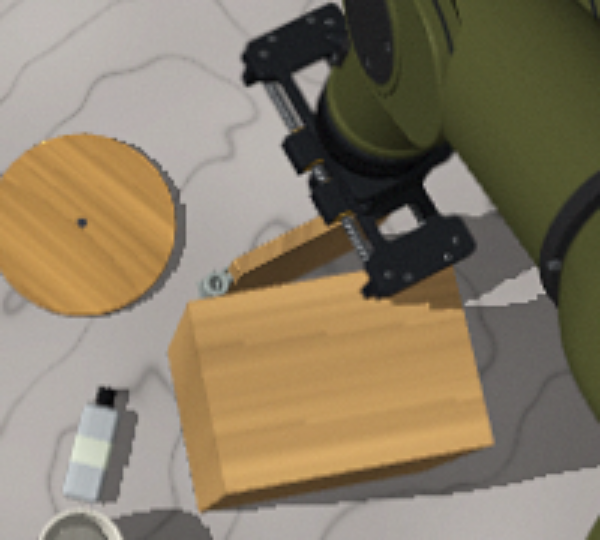

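Call:
play_rows --translation '[[-0.0014,-0.0074,0],[-0.0014,-0.0074,0],[-0.0007,-0.0037,0],[-0.0007,-0.0037,0],[-0.0004,-0.0018,0],[-0.0004,-0.0018,0],[-0.0004,-0.0018,0],[0,0,0]]' --delta_rot '[[0,0,4],[0,0,4],[0,0,2],[0,0,2],[0,0,1],[0,0,1],[0,0,1],[0,0,0]]' --grip '[-1,-1,-1,-1,-1,-1,-1,-1]'

```text
clock: 23.65
tool_pos: [0.6494, -0.1907, 0.1987]
eef_rot: [0.635, 0.773, -0.0, -0.0]
contact_force: [0.5, 1.1, -0.1]
opening: 0.002
finger_force: 0.0
```

Nearly at the stops; small straight pushes along tool −y until the force rises.

Call:
play_rows --translation '[[0,-0.001,0],[0,-0.001,0],[0,-0.001,0],[0,0,0]]' --delta_rot '[[0,0,0.5],[0,0,0.5],[0,0,0],[0,0,0]]' --grip '[-1,-1,-1,-1]'

```text
clock: 24.15
tool_pos: [0.6464, -0.1912, 0.1987]
eef_rot: [0.642, 0.767, -0.0, -0.0]
contact_force: [0.9, 1.0, -0.1]
opening: 0.001
finger_force: 0.0
```

Call:
play_rows --translation '[[0,-0.001,0],[0,-0.001,0],[0,0,0]]' --delta_rot '[[0,0,0],[0,0,0],[0,0,0]]' --grip '[-1,-1,-1]'

```text
clock: 24.52
tool_pos: [0.6457, -0.1912, 0.199]
eef_rot: [0.641, 0.767, 0.001, 0.001]
contact_force: [5.0, 0.7, -2.7]
opening: 0.005
finger_force: 2.5
```

Call:
play_rows --translation '[[0,0,0],[0,0.002,0],[0,0.003,0],[0,0.006,0],[0,0.015,0],[0,0.02,0],[0,0,-0.03],[0,0,-0.04],[0,0,-0.05],[0,0,-0.05],[0.05,0.02,0],[0.06,0.02,0],[0.06,0.02,0],[0.06,0.02,0],[0.06,0.02,0],[0,0,0]]' --delta_rot '[[0,0,0],[0,0,0],[0,0,0],[0,0,0],[0,0,0],[0,0,0],[0,0,0],[0,0,0],[0,0,0],[0,0,0],[0,0,0],[0,0,0],[0,0,0],[0,0,0],[0,0,0],[0,0,0]]' --grip '[-1,-1,-1,-1,-1,-1,-1,-1,-1,-1,-1,-1,-1,-1,-1,-1]'

```text
clock: 26.52
tool_pos: [0.7349, 0.1258, 0.3681]
eef_rot: [0.637, 0.771, 0.001, -0.003]
contact_force: [0.4, -0.9, 1.0]
opening: 0.002
finger_force: 0.0
```

```bash
python3 - <<'E'
from h import *
s=r.get_state();print(s["clock"],s["tool_pos"],s["contact_force"])
I={c:r.snapshot(c) for c in CAL}
p=[.5388,-.1695,.172]
m=cv2.resize(I["top"][130:230,300:440],(784,560),interpolation=cv2.INTER_CUBIC)
for P in([.086,.053,.175],[.086,-.087,.175],[.074,.053,.175],[.074,-.087,.175]):
    q=(proj("top",T(*p,[P]))[0]-[300,130]+.5)*5.6; cv2.drawMarker(m,tuple(int(v) for v in q),(0,0,255),0,12,1)
cv2.imwrite("pics/t8.png",m)
E
```

```text
26.525 [0.73491379 0.12576751 0.36812538] [ 0.3619719  -0.87662488  1.00565716]
```

View pics/t8.png

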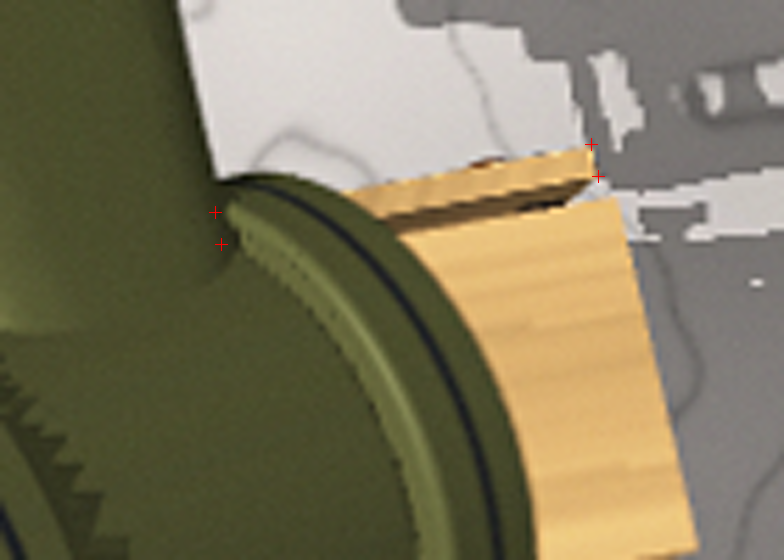

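```bash
python3 -c "
from plant import r
print(r.finish_job())"
```

```text
the job is handed in; nothing more can be done
None
```

The door is hung with both barrels home on the pins and pushed shut against its stops. The gripper has let go and moved clear, and the job was handed in at about 26.5 s; the last picture, with the hinge side hidden by the arm, shows the door's free edge where a shut door should be.

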